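Magnifier over the ring carrier

ROBOT

A 7-joint arm with a two-finger parallel gripper is mounted at the origin on the work surface. World frame = base frame: x ahead of the robot, y to its left, z up, the work surface at z = 0. Lengths are in m, angles in rad, forces in N, time in s.
With the tool pointing down it reaches from about 0.425 to 0.875 m from the base axis. Payload 4.7 kg.
Tool frame: the origin (TCP) lies on the centre line of the jaws, within the pads' length; the fingertips stand 25 mm ahead of it and the grasp point (between the pads) lies 6 mm ahead of it; z points along the fingers, y is the line along which they close (so a half turn about z gives the same grasp; the last joint's range is limited). The gripper opens to 85 mm and grips with 20 to 120 N. Pads are 22 mm wide; open, the fingers measure 114 mm over their backs; the gripper's body (76 mm by 85 mm) begins 54 mm behind the grasp point. The pads swing forward as they close: fully open they stand 13 mm farther back than shut.
Start: joints at [1.149, 0.321, -0.07, 1.45, 0.023, 1.371, -0.057], TCP at [0.274, -0.589, 0.256] pointing down, gripper open.
Joint ranges: [-2.86, 2.86], [-0.3, 2.09], [-1.38, 1.24], [0.06, 2.45], [-1.56, 4.7], [0.09, 2.05], [-2.69, 2.69]. Speed limits (rad/s): [2.57, 2.57, 3.14, 3.14, 3.14, 3.14, 3.14].

INTERFACE

Orientations are given as a unit quaternion [w, x, y, z].
In Python, from station import arm gives the robot as it stands.
- The arm moves only by the tool arm_command, never from a script. Its argument "moves" is a list of rows, each a list of 7 numbers: the turn, a rotation vector about the tool's x, y, z in rad, then the shift along the tool's x, y, z in cm, then the opening, from 0 (shut) to 1 (fully open). A call has exactly 8 rows; each row shifts and turns the commanded pose from where the row before left it, along the tool's axes as they then stand; what a row does not reach is not made up. A row lasts 1/12 s, in which the tool goes at most 41.7 mm and 7.16 degrees, less where a joint would pass 70% of its speed; a pose out of reach is approached as far as the arm can. A call is refused whole if a number of a shift passes 4.17 or a number of a turn 0.125, either way. A call with a gripper value outside its range is refused whole. The fingers move at their own pace and stop on an object; the grip force is fixed at half the most. Time passes only in rows, so rows that do not move let the fingers close, or fill a call up. It gives the time, the measured TCP pose, the force, the opening and the grip force at its end, in the units of the state.
- arm.observe(): the state, without advancing time (a new reading comes with each control period).
- arm.capture(name): name is "scene" or "top" or "wrist"; returns (picture, depth): 420x560x3 uint8, red, green, blue; 420x560 float32, m along the optical axis (not along the pixel's ray), 0 where there is no reading.
- arm.get_calibration(name): a dict with "vfov" (degrees; the focal length in pixels is half the picture's height over the tangent of half this angle, whatever the lens; pixels are square), "cx", "cy" (the principal point, pixels), "rvec" (rotation vector, rad) and "tvec" (3), from world to camera coordinates, as OpenCV has them. Camera axes: x right, y down, z forward; pixel columns grow to the right and rows downward; lengths in m; the calibration is good to about 2 mm. A picture is of the moment at which its call begins: read the wrist's pose just before it. get_calibration takes no time and is no camera call; for the wrist camera it gives the pose at the moment of the call.
- arm.sign_off(): hands the job in; it is judged then, once.
Trained networks look in the newest picture that a camera, given by its name, has taken for a name from the list of things; names that differ only in an ending like _2 or _b are one class to them, and where a whole thing is asked for, a point or a joint stands for the part that bears it (a point fixed in the world has none). Each returns a list of dicts, best first, with "p" (0 to 1); they miss things now and then, are a little off and sometimes report something else, mostly with a low value. They report only what shows in the picture. A call takes as long as a camera call. They do not tell look-alikes from the thing itself.
- arm.regions_of(name, camera): "mask" (420x560 bool, what is visible of it) and "box" ([centre column, centre row, width, height] in pixels, round what is visible of it).
- arm.landmark_of(name, camera): "centre" ([row, column] in pixels: a listed point, or the origin of a listed thing).
The state is a dict: "clock": time; "qpos": joint angles; "joint_vel": joint speeds; "effort": joint torques, N m; "eef_pos": TCP position; "ee_rot": TCP orientation; "force": force on the tool from outside, world axes, zero at the start; "torque": the same for the moment, N m; "finger_gap": opening from 0.0 (shut) to 1.0 (fully open); "gripper_force": force on a finger pad.
Only numpy, scipy, OpenCV 4.12 (cv2) and the standard library are available. Lean on these libraries where they do the work, as an engineer would, in place of code of your own. Each camera call takes 0.05 s, during which the arm holds its last target. There are 200 camera calls.

TASK

Slide the black carrier of brass rings along its rail, by its upright blue grip, until it is fully home against the green end block. Then draw the red-handled magnifier out of its slanted holder, turn it so that its lens lies flat, and finish while still holding it there, motionless, with the lens centred over the carrier about 100 mm above the rings. Do not let the magnifier touch the carrier or its rail, leave the yellow-handled gauge in its holder and do not disturb the other things on the bench.

Things in the scene. Friction and masses are not known exactly. Their poses are not given: they have to be found in the camera images.
- rail: Fixed aluminium rail unit, 130 (x) x 330 (y) x 48 mm high; origin: centre of its underside, on the bench. The carriage slides along its own y; at its +y end stands the green end block (home), at its -y end a grey one.
- carriage (a joint): Travel of the sliding carriage along the rail's +y, in m: 0 at the grey end, 0.14 at the green end block (home stop). Drag about 1.5 N, stays where it is left. It carries a black carrier plate 135 (x) x 145 (y) mm set with a 6 x 6 grid of brass rings.
- carrier_mid (a point): Centre of the carrier's upper face (52 mm above the bench, rings stand 2 mm higher); axes as the rail's; moves with the carriage.
- carrier_grip (a point): On the axis of the carriage's upright blue grip post, 14 (x) x 22 (y) mm, 72 mm above the bench; the post stands 105 mm from carrier_mid towards the rail's -x, its top at 91 mm, the bracket under it at 39 mm, the carrier's edge 30 mm from its face. Free on both y sides: take it from above, fingers closing along the rail's y. Axes as the rail's.
- holder_red: Fixed slanted holder of the magnifier: base plate 110 (x) x 80 (y) x 12 mm, origin at the centre of its underside. Its grey sleeve (outside 32 x 27, inside 24 x 19, 55 mm deep) rises at 45 degrees towards the holder's +x, open mouth up. Middle of the sleeve's floor: x = -20 mm, 45 mm up; middle of its mouth: x = 19 mm, 84 mm up.
- holder_yellow: An equal slanted holder, with the yellow-handled gauge in it. The two holders may change places.
- magnifier: Magnifier, 0.1-0.2 kg, butt down in holder_red at 45 degrees, 2 mm play. Origin: middle of the handle's butt end; x along the handle to the lens, y across it (level), z normal to the lens (up and backwards in the holder). Red handle 20 (y) x 16 (z) mm, x = 0 to 125 mm, the first 55 mm in the sleeve; 12 mm neck to x = 141; round lens in steel rim, 87 mm across, 10 mm thick, centre x = 182.
- lens (a point): Centre of the magnifier's lens, axes as the magnifier's: z normal to the glass (vertical when the lens lies flat).
- handle_mid (a point): Good grip point on the handle's axis, 90 mm from the butt and 92 mm from the lens centre; axes as the magnifier's. Take it with the fingers closing along y (20 mm wide), pointing along the magnifier's -z or up to 20 degrees steeper (the gripper clears the lens).
- gauge: Plug gauge with a yellow handle of the same size and a steel plug 24 mm across and 55 mm long instead of a lens; stands in holder_yellow; leave it. Origin and axes as the magnifier's.
- pen_pot: Pink pen pot, 72 mm across, 90 mm high with pens to 135 mm, bystander; origin: centre of its underside.
- jar: White jar, 72 mm across, 85 mm high, bystander; origin: centre of its underside.
- oil_bottle: Small green bottle with red cap, 44 mm across, 110 mm high, bystander; origin: centre of its underside.
- deburrer: Hand deburring tool like a screwdriver, black handle, about 200 mm long, lying on the bench, bystander; origin: middle of its underside.
There are look-alikes about, which are no part of the job. Leave any purple look-alike of the holder_red alone.

How it is judged:
On the way, in this order (a step that is already met when the one before it is completed fails the run):
1. the carrier is slid fully home against the green block (within 5 mm) (value of joint carriage above 0.135 m), for 0.2 s.
2. the magnifier is drawn clear out of its holder, held in the fingers (distance between magnifier and holder_red above 0.11 m and height (world z) of magnifier above 0.08 m and contact force between magnifier and the fingers above 0.5 N and contact force between magnifier and holder_red below 0.1 N), for 0.2 s.
At the end, for the whole second after the job is handed in: The carrier is home (joint over 135 mm) and the magnifier, touched by the fingers and neither by its holder nor by the rail, is held still with its lens flat within 0.17 rad, either face up, its centre within 30 mm of the carrier's centre in plan and 60 to 150 mm above the carrier's face (value of joint carriage above 0.135 m and horizontal distance between lens and carrier_mid below 0.03 m and z of lens in the frame of carrier_mid between 0.06 and 0.15 m and angle between the z axis of lens and the z axis of carrier_mid, either way round below 0.17 rad and contact force between magnifier and the fingers above 0.5 N and contact force between magnifier and rail below 0.1 N and contact force between magnifier and holder_red below 0.1 N and linear speed of magnifier below 0.03 m/s and angular speed of magnifier below 0.2 rad/s); the arm keeps its last pose, push and grip.
It fails at once if the magnifier touches the carrier or its rail (contact force between magnifier and rail above 0.5 N).
It fails at once if the gauge is pulled from its place (distance of gauge from where it was at the start of the episode above 0.02 m).
It fails at once if a bystander is pushed more than 30 mm (distance of any of pen_pot, jar, oil_bottle, deburrer from where it was at the start of the episode above 0.03 m).
It also fails if it takes over 51 s, if anything falls off the work surface, if the arm or the gripper's body presses on something with over 40 N, if the wrist force passes 120 N, or if a joint passes its speed limit or range.

## Working session

There is one attempt and no reset: what is moved stays moved. The work goes in short steps, Python scripts to look and compute and a tool call to move; the robot and the scene stay as the last step left them, time stands still between calls to the robot, and variables do not carry over. Pictures are saved under pics/ and viewed, at most 10 in all, crops included, and the job is handed in when it is done.

Besides the shell and the picture viewer there is one more tool, called after "Request:" as name(argument=value, ...), one argument or row to a line, values as JSON. arm_command: Moves the arm, as the interface text tells. Its arguments: {"type":"object","properties":{"moves":{"type":"array"}},"required":["moves"]}

```bash
ls; mkdir -p pics; cat > h.py <<'E'
import numpy as np, cv2
from station import arm
from scipy.spatial.transform import Rotation as R
def cal(n):
    c=arm.get_calibration(n); f=210/np.tan(np.radians(c['vfov'])/2)
    return f,c['cx'],c['cy'],R.from_rotvec(np.array(c['rvec']).ravel()).as_matrix(),np.array(c['tvec']).ravel()
def world(c,d):  # full cloud HxWx3
    f,cx,cy,M,t=c; v,u=np.mgrid[0:420,0:560]
    P=np.stack([(u-cx)/f*d,(v-cy)/f*d,d],-1); return (P-t)@M
def ray(c,rc):
    f,cx,cy,M,t=c; d=np.array([(rc[1]-cx)/f,(rc[0]-cy)/f,1])@M; return -t@M,d
def tri(a,b):
    (o,d),(p,e)=a,b; s=np.linalg.lstsq(np.stack([d,-e],1),p-o,rcond=None)[0]
    x,y=o+s[0]*d,p+s[1]*e; return (x+y)/2,np.linalg.norm(x-y)
E
python3 - <<'E'
from h import *
ims={}
s=arm.observe();print({k:np.round(v,3).tolist() for k,v in s.items()})
names="rail carriage carrier_mid carrier_grip holder_red holder_yellow magnifier lens handle_mid gauge pen_pot jar oil_bottle deburrer".split()
K={}
for c in("scene","top"):
    im,d=arm.capture(c);np.savez(f'{c}.npz',im=im,d=d);ims[c]=im;K[c]=cal(c)
    cv2.imwrite(f'pics/{c}.png',cv2.cvtColor(cv2.resize(im,(800,600)),cv2.COLOR_RGB2BGR))
    W=world(K[c],d)
    for n in names:
        for r in arm.landmark_of(n,c)[:3]:
            rc=r['centre'];i,j=np.clip(np.round(rc).astype(int),0,[419,559]);print(c,n,round(r['p'],2),np.round(rc),W[i,j].round(3))
E
```

```text
pics
{'clock': 0.0, 'qpos': [1.149, 0.322, -0.07, 1.452, 0.023, 1.371, -0.057], 'joint_vel': [0.0, -0.001, 0.001, 0.001, -0.0, 0.001, 0.0], 'effort': [0.0, -49.358, -0.382, -31.433, 0.013, 0.011, -0.0], 'eef_pos': [0.274, -0.589, 0.255], 'ee_rot': [-0.001, 0.976, 0.216, -0.0], 'force': [1.158, -0.136, -0.462], 'torque': [-0.019, 0.004, 0.024], 'gripper_force': 0.0, 'finger_gap': 1.0}
scene rail 0.69 [250. 240.] [ 0.63  -0.166  0.007]Traceback (most recent call last):
  File "<stdin>", line 11, in <module>
ValueError: it knows: carrier_grip, carrier_mid, deburrer, gauge, handle_mid, holder_red, holder_yellow, jar, lens, magnifier, oil_bottle, pen_pot, rail
```

```bash
python3 - <<'E'
from h import *
names="rail carrier_mid carrier_grip holder_red holder_yellow magnifier lens handle_mid gauge pen_pot jar oil_bottle deburrer".split()
K={}
Rr={}
for c in("scene","top"):
    im,d=arm.capture(c);np.savez(f'{c}.npz',im=im,d=d);K[c]=cal(c)
    cv2.imwrite(f'pics/{c}.png',cv2.cvtColor(cv2.resize(im,(800,600)),cv2.COLOR_RGB2BGR))
    W=world(K[c],d)
    for n in names:
        for k,r in enumerate(arm.landmark_of(n,c)[:3]):
            rc=r['centre'];i,j=np.clip(np.round(rc).astype(int),0,[419,559]);print(c,n,round(r['p'],2),np.round(rc),W[i,j].round(3))
            Rr.setdefault(n,{}).setdefault(c,[]).append(ray(K[c],rc))
for n,v in Rr.items():
    if len(v)==2:
        for a in v['scene']:
            for b in v['top']:
                x,e=tri(a,b)
                if e<.02: print('TRI',n,x.round(3),e.round(4))
E
```

```text
scene rail 0.82 [252. 238.] [ 0.662 -0.154  0.026]
scene carrier_mid 0.75 [232. 220.] [ 0.63  -0.229  0.054]
scene carrier_mid 0.18 [264. 430.] [0.478 0.358 0.012]
scene carrier_grip 0.55 [207. 237.] [ 0.414 -0.292 -0.001]
scene holder_red 0.83 [256. 328.] [0.555 0.081 0.009]
scene holder_red 0.74 [221. 334.] [0.387 0.04  0.015]
scene holder_yellow 0.63 [267. 428.] [0.491 0.355 0.01 ]
scene magnifier 0.76 [239. 331.] [0.561 0.089 0.076]
scene lens 0.56 [304. 334.] [0.756 0.169 0.027]
scene lens 0.55 [228. 330.] [0.678 0.122 0.197]
scene handle_mid 0.56 [234. 330.] [0.62  0.105 0.136]
scene gauge 0.59 [246. 432.] [0.495 0.356 0.087]
scene pen_pot 0.61 [304. 290.] [0.803 0.069 0.03 ]
scene jar 0.6 [242. 430.] [0.483 0.348 0.089]
scene jar 0.56 [307. 336.] [0.758 0.176 0.021]
scene oil_bottle 0.56 [310. 372.] [0.731 0.261 0.02 ]
scene deburrer 0.65 [190. 206.] [ 0.382 -0.429  0.014]
top rail 0.95 [195. 325.] [ 0.618 -0.162  0.035]
top carrier_mid 0.83 [192. 357.] [ 0.618 -0.246  0.051]
top carrier_mid 0.67 [236. 234.] [0.513 0.081 0.065]
top carrier_grip 0.65 [230. 359.] [ 0.512 -0.24  
[... 453 characters left out ...]
5 ]
top oil_bottle 0.74 [174. 169.] [0.69  0.252 0.053]
top deburrer 0.9 [282. 433.] [ 0.375 -0.432  0.019]
TRI rail [ 0.628 -0.169 -0.002] 0.0062
TRI carrier_mid [ 0.618 -0.242  0.042] 0.0096
TRI carrier_grip [ 0.511 -0.239  0.07 ] 0.0057
TRI holder_red [ 0.53   0.082 -0.011] 0.0142
TRI holder_red [0.376 0.04  0.009] 0.0045
TRI holder_red [0.51  0.079 0.102] 0.0027
TRI holder_yellow [ 0.457  0.354 -0.014] 0.0054
TRI lens [ 0.7    0.144 -0.031] 0.0127
TRI lens [0.644 0.112 0.174] 0.002
TRI handle_mid [0.583 0.095 0.109] 0.0019
TRI pen_pot [ 0.77   0.054 -0.004] 0.0023
TRI jar [ 0.727  0.168 -0.008] 0.0021
TRI oil_bottle [ 0.707  0.261 -0.   ] 0.0093
TRI deburrer [ 0.376 -0.434  0.01 ] 0.0038
```

View pics/scene.png

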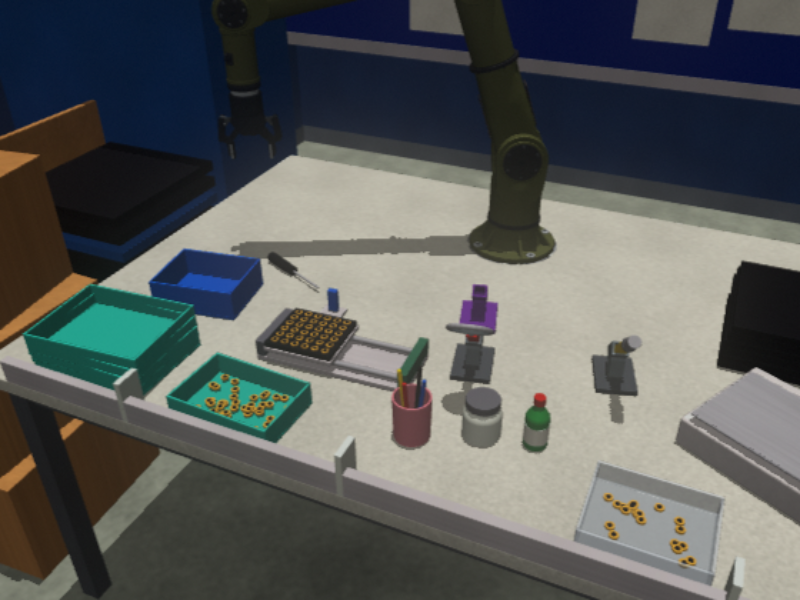

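View pics/top.png

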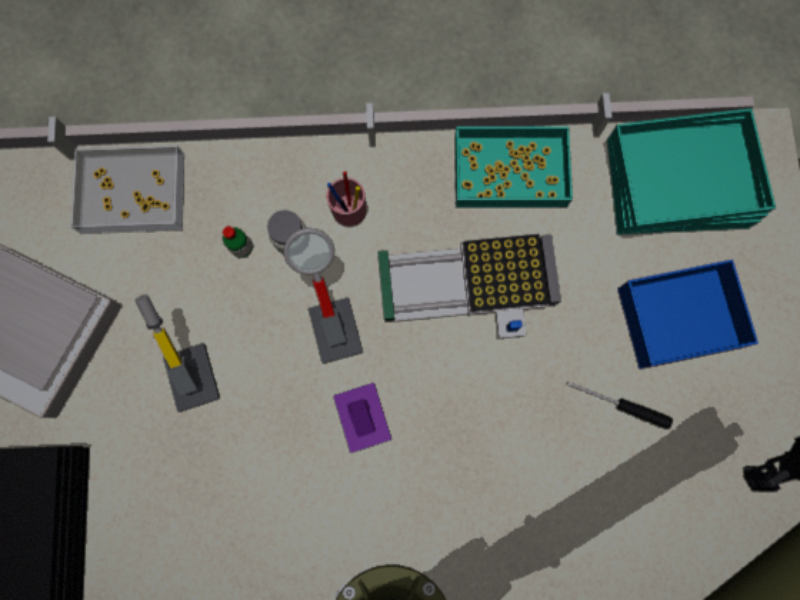

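The scene and top pictures (800x600 scale) show the following in the top view:
- The red magnifier has its handle at (322,300) and its lens at (310,252). It stands in the dark holder at (335,330).
- The purple look-alike holder at (362,418) is empty, so I leave it alone.
- The yellow gauge is at (165,345).
- The rail's green block is at (385,285), the blue grip at (514,325) and the jar at (285,225).

The red handle stands only in the dark holder, so that is the one meant.

```bash
python3 - <<'E'
from h import *
z=np.load('top.npz');im=z['im'];W=world(cal('top'),z['d'])
hsv=cv2.cvtColor(im,cv2.COLOR_RGB2HSV);H,S,V=[hsv[...,i].astype(int) for i in range(3)]
X,Y,Z=[W[...,i] for i in range(3)]
def box(x0,x1,y0,y1,z0=-1,z1=1):return (X>x0)&(X<x1)&(Y>y0)&(Y<y1)&(Z>z0)&(Z<z1)
b=box(.45,.57,-.3,-.18)&(H>105)&(H<130)&(S>120);print('blue',b.sum(),W[b].mean(0),W[b].min(0),W[b].max(0),W[b&(Z>.08)].mean(0))
r=box(.4,.7,.03,.16,.05)&((H<8)|(H>172))&(S>140);P=W[r];c=P.mean(0);u=np.linalg.svd(P-c)[2];print('red',r.sum(),c,u[0],P.min(0),P.max(0))
l=box(.5,.78,.02,.2,.13)&~r;print('lens',l.sum(),W[l].mean(0),W[l].min(0),W[l].max(0))
for n,m in(('green',box(.45,.75,-.1,.08,.02)&(H>55)&(H<95)&(S>80)),('carrier',box(.54,.72,-.34,-.12,.045,.06)),('hr base',box(.4,.64,.02,.15,.005,.02)&(V<110))):
    pts=W[m][:,:2].astype(np.float32)*1000;print(n,m.sum(),cv2.minAreaRect(pts),np.median(W[m][:,2]),W[m][:,2].max())
for n in('holder_red','magnifier','carrier_mid'):
    for q in arm.regions_of(n,'top')[:3]:print(n,round(q['p'],2),q['box'])
cv2.imwrite('pics/crop.png',cv2.cvtColor(cv2.resize(im[150:340,190:400],None,fx=3,fy=3,interpolation=cv2.INTER_CUBIC),cv2.COLOR_RGB2BGR))
E
```

```text
blue 56 [ 0.51747966 -0.24049952  0.08533929] [ 0.51090519 -0.25158282  0.06191614] [ 0.52615362 -0.23164179  0.09730194] [ 0.51846219 -0.2417538   0.08923932]
red 201 [0.57540617 0.09402043 0.11313509] [-0.74104783 -0.16641115 -0.65050399] [0.54645432 0.07982164 0.08715588] [0.60723105 0.110161   0.14013752]
lens 979 [0.64753732 0.10919082 0.1710361 ] [0.59508088 0.02466144 0.13043514] [0.77964246 0.1533102  0.20168667]
green 304 ((652.950927734375, 0.046051025390625), (216.75192260742188, 46.817840576171875), 18.31453514099121) 0.04775358723770243 0.10136947559671562
carrier 2983 ((624.851318359375, -248.201171875), (136.85060119628906, 168.51565551757812), 3.3912160396575928) 0.05166025435189873 0.059946953119345274
hr base 852 ((520.4328002929688, 82.14976501464844), (253.90785217285156, 80.1052474975586), 12.282140731811523) 0.01176759102802681 0.019818757349895536
holder_red 0.78 [235.5, 234.1, 36.6, 43.3]
holder_red 0.58 [252.0, 293.6, 35.7, 47.9]
holder_red 0.46 [166.8, 169.1, 23.5, 21.1]
magnifier 0.67 [217.1, 191.4, 34.9, 63.9]
carrier_mid 0.61 [353.8, 201.4, 65.3, 68.1]
```

View pics/crop.png

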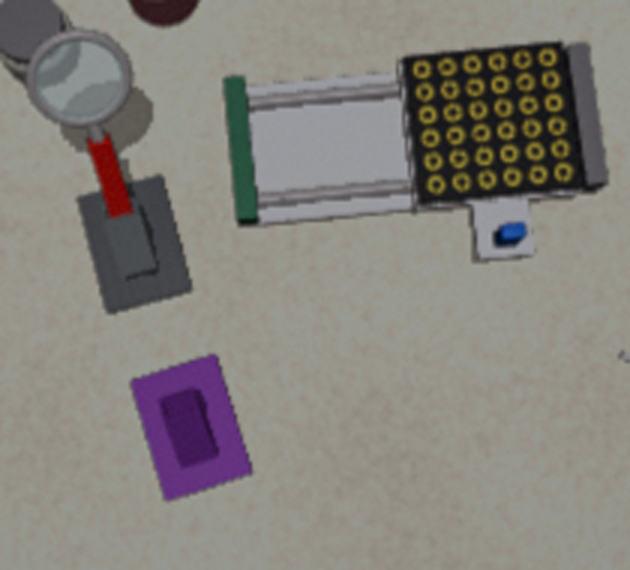

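The crop confirms it: the red handle leaves the grey holder at (110,180), and the purple holder at (190,425) is empty. The blue grip is at (510,233).

```bash
cat >> h.py <<'E'
def q2R(q): return R.from_quat([q[1],q[2],q[3],q[0]])
def tool(yaw): # pointing down, tool y along world y turned by yaw (sign -)
    c,s=np.cos(yaw),np.sin(yaw); return R.from_matrix(np.array([[c,s,0],[s,-c,0],[0,0,-1]]))
def plan(p1,R1,n,g,p0=None,R0=None):
    s=arm.observe(); p0=np.array(s['eef_pos']) if p0 is None else np.array(p0); R0=q2R(s['ee_rot']) if R0 is None else R0
    w=(R0.inv()*R1).as_rotvec()/n; d=(np.array(p1)-p0)/n
    for k in range(n):
        Rk=R0*R.from_rotvec(w*k); print('['+','.join('%g'%x for x in [*w.round(4),*(Rk.inv().apply(d)*100).round(2),g])+'],')
def st():
    s=arm.observe(); print('t',round(s['clock'],2),'p',np.round(s['eef_pos'],4),'ax',q2R(s['ee_rot']).as_matrix().round(3).tolist(),'F',np.round(s['force'],1),'gap',round(s['finger_gap'],3),'gf',np.round(s['gripper_force'],1))
E
python3 - <<'E'
from h import *
plan([.51,-.25,.28],tool(np.radians(5)),16,1)
f,cx,cy,M,t=cal('wrist');s=arm.observe();Rt=q2R(s['ee_rot']).as_matrix()
print('cam in tool',Rt.T@(-t@M-s['eef_pos']),'axes',(Rt.T@M.T).round(3),f)
E
```

```text
[0,0,0.0218,2.23,-1.3,-0.15,1],
[0,0,0.0218,2.2,-1.35,-0.15,1],
[0,0,0.0218,2.17,-1.4,-0.15,1],
[0,0,0.0218,2.14,-1.44,-0.15,1],
[0,0,0.0218,2.11,-1.49,-0.15,1],
[0,0,0.0218,2.08,-1.54,-0.15,1],
[0,0,0.0218,2.04,-1.58,-0.15,1],
[0,0,0.0218,2.01,-1.62,-0.15,1],
[0,0,0.0218,1.97,-1.67,-0.15,1],
[0,0,0.0218,1.93,-1.71,-0.15,1],
[0,0,0.0218,1.9,-1.75,-0.15,1],
[0,0,0.0218,1.86,-1.79,-0.15,1],
[0,0,0.0218,1.82,-1.83,-0.15,1],
[0,0,0.0218,1.78,-1.87,-0.15,1],
[0,0,0.0218,1.74,-1.91,-0.15,1],
[0,0,0.0218,1.69,-1.95,-0.15,1],
cam in tool [ 0.08278144 -0.00063912 -0.11863378] axes [[ 0.    -0.946 -0.324]
 [ 1.     0.     0.001]
 [-0.001 -0.324  0.946]] 346.80431574064846
```

Request:
arm_command(
  moves=[
    [0,0,0.0218,2.2,-1.3,-0.15,1],
    [0,0,0.0218,2.2,-1.35,-0.15,1],
    [0,0,0.0218,2.2,-1.4,-0.15,1],
    [0,0,0.0218,2.15,-1.45,-0.15,1],
    [0,0,0.0218,2.1,-1.5,-0.15,1],
    [0,0,0.0218,2.1,-1.55,-0.15,1],
    [0,0,0.0218,2.05,-1.6,-0.15,1],
    [0,0,0.0218,2,-1.6,-0.15,1],
  ],
)

```text
clock: 2.32
eef_pos: [0.3929, -0.4181, 0.2686]
ee_rot: [0.0, 0.992, 0.13, 0.0]
force: [0.5, -0.0, 1.6]
finger_gap: 0.998
gripper_force: 0.0
```

Request:
arm_command(
  moves=[
    [0,0,0.0218,1.95,-1.7,-0.15,1],
    [0,0,0.0218,1.95,-1.7,-0.15,1],
    [0,0,0.0218,1.9,-1.75,-0.15,1],
    [0,0,0.0218,1.85,-1.8,-0.15,1],
    [0,0,0.0218,1.8,-1.85,-0.15,1],
    [0,0,0.0218,1.8,-1.85,-0.15,1],
    [0,0,0.0218,1.75,-1.9,-0.15,1],
    [0,0,0.0218,1.7,-1.95,-0.15,1],
  ],
)

```text
clock: 2.98
eef_pos: [0.5108, -0.2485, 0.2806]
ee_rot: [0.0, 0.999, 0.043, 0.0]
force: [0.2, 0.7, 0.6]
finger_gap: 1.001
gripper_force: 0.0
```

```bash
cat > wl.py <<'E'
from h import *
def look(names,save):
    st();K=cal('wrist');im,d=arm.capture('wrist');W=world(K,d);np.savez(save+'.npz',im=im,d=d,W=W)
    for n in names:
        for r in arm.landmark_of(n,'wrist')[:2]:
            i,j=np.clip(np.round(r['centre']).astype(int),0,[419,559]);print(n,round(r['p'],2),np.round(r['centre']),W[i,j].round(4),'ray',*[x.round(4).tolist() for x in ray(K,r['centre'])])
    return im,W
E
python3 - <<'E'
from wl import *
im,W=look(['carrier_mid','carrier_grip','rail'],'w1')
hsv=cv2.cvtColor(im,cv2.COLOR_RGB2HSV);H,S,V=[hsv[...,i].astype(int) for i in range(3)];Z=W[...,2]
b=(H>105)&(H<130)&(S>120)&(W[...,0]<.56)&(W[...,0]>.45)&(abs(W[...,1]+.24)<.06);t=b&(Z>.085)
print('blue',b.sum(),W[b].mean(0),W[b].min(0),W[b].max(0),'top',t.sum(),W[t].mean(0),cv2.minAreaRect((W[t][:,:2]*1000).astype(np.float32)))
c=(Z>.048)&(Z<.056)&(V<60)&(W[...,0]>.54)
print('carrier',c.sum(),W[c].mean(0),cv2.minAreaRect((W[c][:,:2]*1000).astype(np.float32)))
g=(H>55)&(H<95)&(S>80)&(Z>.02)&(W[...,0]<.7)
if g.sum()>20:print('green',g.sum(),cv2.minAreaRect((W[g][:,:2]*1000).astype(np.float32)))
cv2.imwrite('pics/w1.png',cv2.cvtColor(im,cv2.COLOR_RGB2BGR))
E
```

```text
t 2.98 p [ 0.5108 -0.2485  0.2806] ax [[0.996, 0.086, 0.0], [0.086, -0.996, -0.0], [0.0, 0.0, -1.0]] F [0.2 0.7 0.6] gap 1.001 gf 0.0
carrier_mid 0.84 [ 50. 287.] [ 0.6246 -0.2414  0.0537] ray [0.5931, -0.241, 0.3993] [0.1009, -0.0005, -1.0912]
carrier_grip 0.68 [170. 282.] [ 0.5214 -0.2457  0.0915] ray [0.5931, -0.241, 0.3993] [-0.2273, -0.0142, -0.979]
rail 0.82 [ 56. 223.] [ 0.6144 -0.1837  0.0555] ray [0.5931, -0.241, 0.3993] [0.0687, 0.1822, -1.0859]
blue 431 [ 0.52193732 -0.243489    0.12938246] [ 0.50041319 -0.29968343  0.03775397] [ 0.53042477 -0.18071715  0.3449493 ] top 291 [ 0.52082729 -0.24416302  0.16052925] ((515.188720703125, -239.96661376953125), (25.186880111694336, 118.06297302246094), 3.7031824588775635)
carrier 8160 [ 0.61003214 -0.24736482  0.05278531] ((610.3856201171875, -246.29263305664062), (448.84674072265625, 125.62248992919922), 88.10294342041016)
green 4126 ((564.1063232421875, -156.5318603515625), (332.2356872558594, 99.78036499023438), 74.94764709472656)
```

View pics/w1.png

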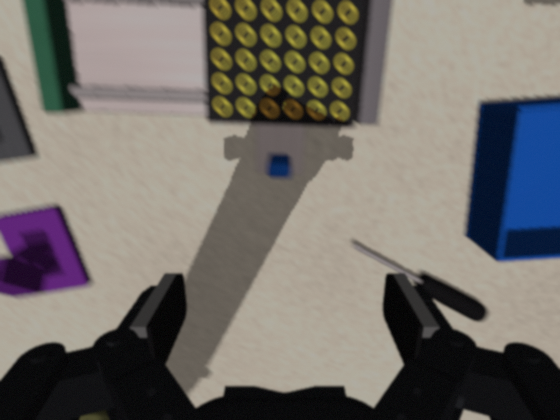

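The wrist view shows the blue grip top at (280,166), the carrier rings at (210–355, 0–120) and the green block at left (50,60). The rail is turned a little from the tool. I'll refine its yaw and the grip centre.

```bash
python3 - <<'E'
from h import *
def yaw(W,m):
    n,_,s,c=cv2.connectedComponentsWithStats(m.astype(np.uint8));P=np.array([W[int(round(a[1])),int(round(a[0]))] for a,q in zip(c[1:],s[1:]) if q[4]>3])
    P=np.array([W[m2].mean(0) for m2 in [(_==i) for i in range(1,n)] if m2.sum()>3]);return P
for f in('w1','top'):
    z=np.load(f+'.npz');im=z['im'];W=z['W'] if 'W' in z else world(cal('top'),z['d'])
    hsv=cv2.cvtColor(im,cv2.COLOR_RGB2HSV);H,S,V=[hsv[...,i].astype(int) for i in range(3)];X,Y,Z=[W[...,i] for i in range(3)]
    m=(H>15)&(H<35)&(S>100)&(V>60)&(Z>.04)&(Z<.065)&(X>.53)&(X<.72)&(Y<-.12)&(Y>-.35)
    P=W[m];print(f,m.sum(),P.mean(0),cv2.minAreaRect((P[:,:2]*1000).astype(np.float32)))
    b=(H>105)&(H<130)&(S>120)&(X<.56)&(X>.45)&(abs(Y+.24)<.03)&(Z>.086)&(Z<.1)
    print('blue top',b.sum(),W[b].mean(0),np.median(W[b],0),W[b].min(0),W[b].max(0))
    g=(H>60)&(H<90)&(S>80)&(Z>.03)&(Z<.12)&(X>.5)&(X<.72)&(abs(Y+.02)<.05);P=W[g]
    if g.sum()>10: print('green',g.sum(),cv2.minAreaRect((P[:,:2]*1000).astype(np.float32)),P.mean(0))
E
```

```text
w1 11396 [ 0.6176126  -0.23750496  0.05391623] ((614.4708862304688, -237.46340942382812), (102.9059829711914, 134.34266662597656), 3.725903034210205)
blue top 199 [ 0.52134066 -0.24317137  0.09128269] [ 0.52153827 -0.24300932  0.09159689] [ 0.51602419 -0.25129603  0.08647123] [ 0.52599633 -0.23505526  0.09421865]
green 3338 ((601.6282348632812, -18.21933364868164), (97.75031280517578, 21.34560203552246), 2.5775082111358643) [ 0.60379432 -0.021239    0.04559213]
top 1132 [ 0.62447405 -0.23751012  0.05263563] ((625.060546875, -237.41944885253906), (121.86199951171875, 129.61508178710938), 2.7026138305664062)
blue top 40 [ 0.51857248 -0.24226133  0.08975164] [ 0.51818862 -0.24214716  0.08922956] [ 0.51252591 -0.25158282  0.08626546] [ 0.52615362 -0.23295924  0.09730194]
green 303 ((610.7639770507812, -14.747893333435059), (129.51087951660156, 17.34771156311035), 3.11674165725708) [ 0.60974484 -0.01443371  0.04772383]
```

```bash
python3 - <<'E'
from h import *
plan([.5195,-.2425,.078],tool(.052),10,1)
E
```

```text
[0.0001,0,0.0037,0.1,-0.06,2.02,1],
[0.0001,0,0.0037,0.1,-0.06,2.02,1],
[0.0001,0,0.0037,0.1,-0.06,2.02,1],
[0.0001,0,0.0037,0.09,-0.06,2.02,1],
[0.0001,0,0.0037,0.09,-0.06,2.02,1],
[0.0001,0,0.0037,0.09,-0.06,2.02,1],
[0.0001,0,0.0037,0.09,-0.06,2.02,1],
[0.0001,0,0.0037,0.09,-0.06,2.02,1],
[0.0001,0,0.0037,0.09,-0.06,2.02,1],
[0.0001,0,0.0037,0.09,-0.06,2.02,1],
```

Request:
arm_command(
  moves=[
    [0,0,0.0046,0.12,-0.08,2,1],
    [0,0,0.0046,0.12,-0.08,2,1],
    [0,0,0.0046,0.12,-0.08,2,1],
    [0,0,0.0046,0.12,-0.08,2,1],
    [0,0,0.0046,0.12,-0.08,2,1],
    [0,0,0.0046,0.12,-0.07,2,1],
    [0,0,0.0046,0.12,-0.07,2,1],
    [0,0,0.0046,0.12,-0.06,2,1],
  ],
)

```text
clock: 3.85
eef_pos: [0.5183, -0.2449, 0.1193]
ee_rot: [0.001, 1.0, 0.024, -0.0]
force: [-0.2, -0.6, -0.2]
finger_gap: 1.0
gripper_force: 0.0
```

Request:
arm_command(
  moves=[
    [0,0,0,0,0,2.1,1],
    [0,0,0,0,0,2.1,1],
    [0,0,0,0,0,0,0],
    [0,0,0,0,0,0,0],
    [0,0,0,0,0,0,0],
    [0,0,0,0,0,0,0],
    [0,0,0,0,0,0,0],
    [0,0,0,0,0,0,0],
  ],
)

```text
clock: 4.52
eef_pos: [0.5203, -0.2438, 0.0801]
ee_rot: [0.001, 1.0, 0.025, 0.001]
force: [-1.0, -1.4, 4.8]
finger_gap: 0.248
gripper_force: 59.0
```

Request:
arm_command(
  moves=[
    [0,0,0,0,-0.8,0,0],
    [0,0,0,0,-1.4,0,0],
    [0,0,0,0,-1.6,0,0],
    [0,0,0,0,-1.6,0,0],
    [0,0,0,0,-1.6,0,0],
    [0,0,0,0,-1.6,0,0],
    [0,0,0,0,-1.6,0,0],
    [0,0,0,0,-0.8,0,0],
  ],
)

```text
clock: 5.18
eef_pos: [0.5142, -0.131, 0.0801]
ee_rot: [0.0, 1.0, 0.026, 0.001]
force: [-3.1, -1.7, 10.3]
finger_gap: 0.25
gripper_force: 60.1
```

Request:
arm_command(
  moves=[
    [0,0,0,0,-0.5,0,0],
    [0,0,0,0,-0.5,0,0],
    [0,0,0,0,-0.4,0,0],
    [0,0,0,0,-0.4,0,0],
    [0,0,0,0,-0.3,0,0],
    [0,0,0,0,-0.2,0,0],
    [0,0,0,0,-0.2,0,0],
    [0,0,0,0,0,0,0],
  ],
)

```text
clock: 5.85
eef_pos: [0.513, -0.1076, 0.0801]
ee_rot: [0.001, 1.0, 0.025, 0.001]
force: [-3.9, -0.2, 9.6]
finger_gap: 0.247
gripper_force: 60.3
```

Request:
arm_command(
  moves=[
    [0,0,0,0,-0.2,0,0],
    [0,0,0,0,-0.2,0,0],
    [0,0,0,0,-0.1,0,0],
    [0,0,0,0,-0.1,0,0],
    [0,0,0,0,-0.1,0,0],
    [0,0,0,0,0,0,0],
    [0,0,0,0,0,0,0],
    [0,0,0,0,0,0,0],
  ],
)

```text
clock: 6.52
eef_pos: [0.5129, -0.1068, 0.0801]
ee_rot: [0.004, 1.0, 0.023, 0.001]
force: [-0.4, -13.9, 6.7]
finger_gap: 0.247
gripper_force: 59.9
```

Request:
arm_command(
  moves=[
    [0,0,0,0,0,0,1],
    [0,0,0,0,0,0,1],
    [0,0,0,0,0,0,1],
    [0,0,0,0,0,-1.5,1],
    [0,0,0,0,0,-3,1],
    [0,0,0,0,0,-4,1],
    [0,0,0,0,0,-4,1],
    [0,0,0,0,0,-4,1],
  ],
)

```text
clock: 7.18
eef_pos: [0.5116, -0.0995, 0.2446]
ee_rot: [-0.0, 1.0, 0.026, -0.001]
force: [1.3, -1.2, -0.2]
finger_gap: 1.0
gripper_force: 0.0
```

```bash
python3 - <<'E'
from h import *
st();plan([.585,.085,.33],tool(.23),8,1)
E
```

```text
t 7.18 p [ 0.5116 -0.0995  0.2446] ax [[0.999, 0.052, -0.001], [0.052, -0.999, 0.001], [-0.001, -0.001, -1.0]] F [ 1.3 -1.2 -0.2] gap 1.0 gf 0.0
[-0.0001,0.0001,-0.0222,1.03,-2.26,-1.07,1],
[-0.0001,0.0001,-0.0222,1.08,-2.23,-1.07,1],
[-0.0001,0.0001,-0.0222,1.13,-2.21,-1.07,1],
[-0.0001,0.0001,-0.0222,1.18,-2.18,-1.07,1],
[-0.0001,0.0001,-0.0222,1.23,-2.15,-1.07,1],
[-0.0001,0.0001,-0.0222,1.28,-2.13,-1.07,1],
[-0.0001,0.0001,-0.0222,1.33,-2.1,-1.07,1],
[-0.0001,0.0001,-0.0222,1.37,-2.07,-1.07,1],
```

Request:
arm_command(
  moves=[
    [0,0,-0.0222,1.05,-2.25,-1.1,1],
    [0,0,-0.0222,1.1,-2.25,-1.1,1],
    [0,0,-0.0222,1.15,-2.2,-1.1,1],
    [0,0,-0.0222,1.2,-2.2,-1.1,1],
    [0,0,-0.0222,1.25,-2.15,-1.1,1],
    [0,0,-0.0222,1.3,-2.15,-1.05,1],
    [0,0,-0.0222,1.35,-2.1,-1,1],
    [0,0,-0.0222,1.35,-2.05,-1,1],
  ],
)

```text
clock: 7.85
eef_pos: [0.5867, 0.0862, 0.329]
ee_rot: [-0.0, 0.993, 0.115, -0.0]
force: [0.2, -0.4, -0.9]
finger_gap: 0.998
gripper_force: 0.0
```

```bash
cat >> wl.py <<'E'
def redfit(im,W):
    hsv=cv2.cvtColor(im,cv2.COLOR_RGB2HSV);H,S,V=[hsv[...,i].astype(int) for i in range(3)]
    r=((H<8)|(H>172))&(S>140)&(W[...,2]>.06)&(W[...,2]<.2)&(W[...,0]>.5)&(W[...,0]<.66)&(abs(W[...,1]-.1)<.06)
    r=cv2.erode(r.astype(np.uint8),np.ones((3,3)))>0
    P=W[r];c=P.mean(0);u=np.linalg.svd(P-c)[2][0];u*=np.sign(u[2]);s=(P-c)@u;print('red',r.sum(),c.round(4),u.round(3),'yaw',np.arctan2(u[1],u[0]).round(3),'el',np.arcsin(u[2]).round(3),'ends',(c+u*s.min()).round(4),(c+u*s.max()).round(4),s.min(),s.max());return r
E
python3 - <<'E'
from wl import *
im,W=look(['handle_mid','lens','magnifier','holder_red'],'w2');redfit(im,W)
cv2.imwrite('pics/w2.png',cv2.cvtColor(im,cv2.COLOR_RGB2BGR))
im,d=arm.capture('top');W=world(cal('top'),d)
for n in('carrier_mid','carrier_grip'):
    for r in arm.landmark_of(n,'top')[:2]:
        i,j=np.round(r['centre']).astype(int);print(n,r['p'],W[i,j].round(3))
E
```

```text
t 7.85 p [0.5867 0.0862 0.329 ] ax [[0.973, 0.229, -0.001], [0.229, -0.973, 0.0], [-0.001, -0.001, -1.0]] F [ 0.2 -0.4 -0.9] gap 0.998 gf 0.0
handle_mid 0.6 [179. 280.] [0.5833 0.0897 0.1219] ray [0.6671, 0.1055, 0.4476] [-0.2503, -0.046, -0.97]
lens 0.76 [113. 271.] [0.6459 0.1106 0.1759] ray [0.6671, 0.1055, 0.4476] [-0.0804, 0.0191, -1.0319]
holder_red 0.82 [191. 278.] [0.5667 0.0882 0.1072] ray [0.6671, 0.1055, 0.4476] [-0.2821, -0.049, -0.9592]
holder_red 0.81 [301. 284.] [0.3858 0.0393 0.0259] ray [0.6671, 0.1055, 0.4476] [-0.5701, -0.1339, -0.8563]
red 593 [0.5772 0.0944 0.1167] [0.722 0.132 0.679] yaw 0.181 el 0.747 ends [0.5322 0.0862 0.0744] [0.6006 0.0987 0.1388] -0.06229700481057587 0.03250722580005675
carrier_mid 0.75 [ 0.615 -0.094  0.06 ]
carrier_mid 0.55 [ 0.378 -0.435  0.018]
carrier_grip 0.91 [ 0.503 -0.1    0.043]
```

View pics/w2.png

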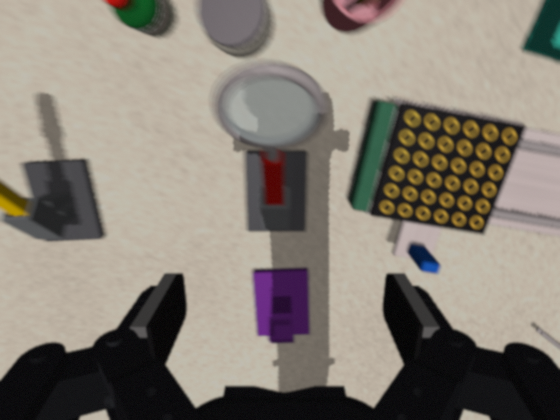

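The carrier is now at the green block (cloud mid about (0.615,-0.097)). In the wrist view the red handle is at (274,180), the lens at (272,105), the base at (276,190), and the jar is beyond at (235,20). I'll triangulate the handle next.

```bash
python3 - <<'E'
from h import *
from wl import redfit
K=cal('top');Kw=cal('wrist')
for n in('handle_mid','lens','holder_red'):
    for a in arm.landmark_of(n,'top')[:2]:
        for b in arm.landmark_of(n,'wrist')[:2]:
            x,e=tri(ray(K,a['centre']),ray(Kw,b['centre']))
            if e<.03: print(n,x.round(4),e.round(4))
z=np.load('w2.npz');im,W=z['im'],z['W'];X,Y,Z=[W[...,i] for i in range(3)]
print(arm.regions_of('magnifier','wrist')[0]['box'] if arm.regions_of('magnifier','wrist') else 0)
# base plate
hsv=cv2.cvtColor(im,cv2.COLOR_RGB2HSV);V=hsv[...,2].astype(int);S=hsv[...,1].astype(int)
m=np.zeros(Z.shape,bool);m[150:232,246:307]=1;m&=(V<95)&(Z>.006)&(Z<.02)
print('base',m.sum(),cv2.minAreaRect((W[m][:,:2]*1000).astype(np.float32)))
# lens rim
l=(Z>.13)&(Z<.22)&(X>.59)&(X<.70)&(abs(Y-.11)<.06);l[redfit(im,W)]=0
P=W[l];c=P.mean(0);u,s,vt=np.linalg.svd(P-c);print('lens',l.sum(),P.min(0),P.max(0),((P.min(0)+P.max(0))/2).round(4),vt[2].round(3))
# red width centreline in rows
r=redfit(im,W)
for i in range(150,206,6):
    j=np.where(r[i])[0]
    if len(j):print(i,j.min(),j.max(),W[i,j].mean(0).round(4))
E
```

```text
[274.7, 135.2, 112.4, 139.9]
base 2706 ((535.8130493164062, 83.70989990234375), (109.40724182128906, 77.68402099609375), 13.210979461669922)
red 593 [0.5772 0.0944 0.1167] [0.722 0.132 0.679] yaw 0.181 el 0.747 ends [0.5322 0.0862 0.0744] [0.6006 0.0987 0.1388] -0.06229700481057587 0.03250722580005675
lens 7845 [0.59109044 0.06556395 0.13013586] [0.68044719 0.15099096 0.20110652] [0.6358 0.1083 0.1656] [-0.637 -0.147  0.757]
red 593 [0.5772 0.0944 0.1167] [0.722 0.132 0.679] yaw 0.181 el 0.747 ends [0.5322 0.0862 0.0744] [0.6006 0.0987 0.1388] -0.06229700481057587 0.03250722580005675
162 266 282 [0.6012 0.0993 0.1358]
168 267 281 [0.5952 0.098  0.1335]
174 267 282 [0.5882 0.0962 0.1272]
180 268 281 [0.5807 0.0946 0.1203]
186 268 280 [0.5726 0.0935 0.1132]
192 267 281 [0.5641 0.0918 0.1052]
198 267 281 [0.5545 0.09   0.0948]
```

```bash
cat >> h.py <<'E'
def grasp(yaw,tilt): # tilt from vertical, fingers leaning forward
    return tool(yaw)*R.from_rotvec([0,tilt,0])
P=np.array([.580,.0942,.108]);G=grasp(.2305,np.pi/4)
E
python3 - <<'E'
from h import *
z=G.as_matrix()[:,2];print(G.as_matrix().round(3),P-.11*z);plan(P-.11*z,G,8,1)
E
```

```text
[[ 0.688  0.228  0.688]
 [ 0.162 -0.974  0.162]
 [ 0.707  0.    -0.707]] [0.5042754  0.07642965 0.18578175]
[0.0002,0.0982,-0.0004,-1.02,-0.15,1.79,1],
[0.0002,0.0982,-0.0004,-1.19,-0.15,1.68,1],
[0.0002,0.0982,-0.0004,-1.35,-0.15,1.55,1],
[0.0002,0.0982,-0.0004,-1.5,-0.15,1.41,1],
[0.0002,0.0982,-0.0004,-1.63,-0.15,1.26,1],
[0.0002,0.0982,-0.0004,-1.75,-0.15,1.09,1],
[0.0002,0.0982,-0.0004,-1.84,-0.15,0.92,1],
[0.0002,0.0982,-0.0004,-1.93,-0.15,0.73,1],
```

Request:
arm_command(
  moves=[
    [0,0.0982,0,-1.0,-0.15,1.8,1],
    [0,0.0982,0,-1.2,-0.15,1.7,1],
    [0,0.0982,0,-1.35,-0.15,1.55,1],
    [0,0.0982,0,-1.5,-0.15,1.4,1],
    [0,0.0982,0,-1.65,-0.15,1.25,1],
    [0,0.0982,0,-1.75,-0.15,1.1,1],
    [0,0.0982,0,-1.85,-0.15,0.9,1],
    [0,0.0982,0,-1.95,-0.15,0.75,1],
  ],
)

```text
clock: 9.17
eef_pos: [0.5232, 0.0742, 0.1949]
ee_rot: [-0.037, 0.93, 0.104, 0.351]
force: [1.9, -0.1, 1.2]
finger_gap: 1.0
gripper_force: 0.0
```

```bash
python3 - <<'E'
from wl import *
print(np.round(arm.observe()['qpos'],2))
im,W=look(['handle_mid','lens'],'w3');r=redfit(im,W)
cv2.imwrite('pics/w3.png',cv2.cvtColor(im,cv2.COLOR_RGB2BGR))
q=q2R(arm.observe()['ee_rot']);print('dir err',(q.inv()*G).as_rotvec())
p=np.array(arm.observe()['eef_pos']);print('handle in tool',q.inv().apply(P-p))
print('red in tool',[q.inv().apply(W[i,np.where(r[i])[0]].mean(0)-p).round(4).tolist() for i in range(0,420,8) if r[i].sum()>3])
E
```

```text
[ 0.05 -0.3  -0.19  2.38 -0.28  0.35 -1.27]
t 9.17 p [0.5232 0.0742 0.1949] ax [[0.732, 0.219, 0.645], [0.168, -0.976, 0.142], [0.66, 0.004, -0.751]] F [ 1.9 -0.1  1.2] gap 1.0 gf 0.0
handle_mid 0.71 [234. 276.] [0.5758 0.0916 0.1163] ray [0.5077, 0.0719, 0.3393] [0.292, 0.0851, -0.9566]
lens 0.67 [ 93. 273.] [0.6443 0.1086 0.1725] ray [0.5077, 0.0719, 0.3393] [0.6564, 0.1776, -0.8018]
lens 0.53 [114. 351.] [0.7374 0.0523 0.0489] ray [0.5077, 0.0719, 0.3393] [0.651, -0.0552, -0.8237]
red 2428 [0.5749 0.0923 0.1151] [0.729 0.17  0.663] yaw 0.229 el 0.725 ends [0.547  0.0859 0.0897] [0.5999 0.0982 0.1379] -0.03830835290427028 0.03429624129293304
dir err [0.00159819 0.07963523 0.00034939]
handle in tool [-0.00406999 -0.00200764  0.10317154]
red in tool [[0.0271, -0.0014, 0.0938], [0.0217, -0.0014, 0.0937], [0.0162, -0.0015, 0.0938], [0.0105, -0.0012, 0.0941], [0.0049, -0.0013, 0.0939], [-0.0009, -0.0014, 0.094], [-0.0068, -0.0002, 0.0942], [-0.0129, -0.0012, 0.0944], [-0.019, -0.0016, 0.0945], [-0.0252, -0.0024, 0.0946], [-0.0314, -0.0014, 0.0947], [-0.038, -0.0015, 0.0951]]
```

View pics/w3.png

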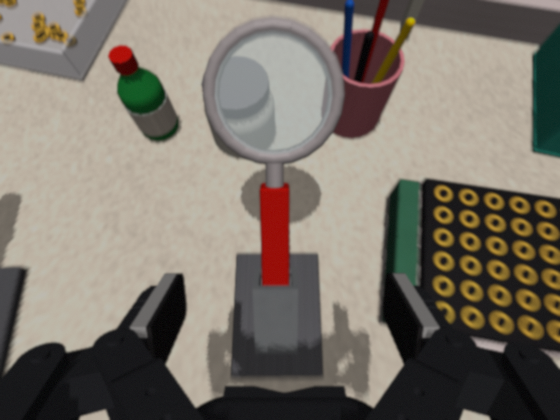

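The view shows the red handle at (275,235) centred between the fingers, sleeve mouth at (275,290) and lens at (273,90), with the carrier home at right. The handle is parallel to the tool's x, so I approach straight along the tool's z.

Request:
arm_command(
  moves=[
    [0,0,0,-0.05,-0.02,1.2,1],
    [0,0,0,-0.05,-0.02,1.2,1],
    [0,0,0,-0.05,-0.02,1.2,1],
    [0,0,0,-0.05,-0.02,1.2,1],
    [0,0,0,-0.05,-0.02,1.2,1],
    [0,0,0,-0.05,-0.02,1.2,1],
    [0,0,0,-0.05,-0.02,1.2,1],
    [0,0,0,0,0,0.6,1],
  ],
)

```text
clock: 9.98
eef_pos: [0.5809, 0.0901, 0.1263]
ee_rot: [-0.038, 0.93, 0.105, 0.349]
force: [0.3, -0.6, 0.4]
finger_gap: 1.0
gripper_force: 0.0
```

```bash
python3 - <<'E'
from wl import *
print(np.round(arm.observe()['qpos'],2))
im,W=look(['handle_mid'],'w4');r=redfit(im,W)
s=arm.observe();q=q2R(s['ee_rot']);p=np.array(s['eef_pos']);print('handle in tool',q.inv().apply(P-p))
print('red in tool',[q.inv().apply(W[i,np.where(r[i])[0]].mean(0)-p).round(4).tolist() for i in range(0,420,16) if r[i].sum()>3])
E
```

```text
[ 0.07 -0.03 -0.25  2.32 -0.24  0.14 -1.31]
t 9.98 p [0.5809 0.0901 0.1263] ax [[0.734, 0.222, 0.642], [0.169, -0.975, 0.144], [0.658, 0.003, -0.753]] F [ 0.3 -0.6  0.4] gap 1.0 gf 0.0
handle_mid 0.89 [310. 279.] [0.5793 0.0922 0.1198] ray [0.5657, 0.0875, 0.2708] [0.0935, 0.0328, -1.0402]
red 6028 [0.5763 0.0925 0.1162] [0.735 0.173 0.656] yaw 0.231 el 0.715 ends [0.546  0.0854 0.0892] [0.6005 0.0982 0.1379] -0.04128819644541105 0.03296749268373303
handle in tool [-0.01020103 -0.00425409  0.01394154]
red in tool [[0.0243, -0.0029, 0.014], [0.0217, -0.0031, 0.0046], [0.0145, -0.0031, 0.0045], [0.0069, -0.0038, 0.0048], [-0.0008, -0.0035, 0.0049], [-0.0089, -0.0033, 0.0051], [-0.0172, -0.0036, 0.0051], [-0.0257, -0.003, 0.005], [-0.0348, -0.0034, 0.0052], [-0.044, -0.0033, 0.0052]]
```

Request:
arm_command(
  moves=[
    [0,0,0,-0.4,-0.15,0.2,1],
    [0,0,0,-0.4,-0.15,0.3,1],
    [0,0,0,0,0,0.2,1],
    [0,0,0,0,0,0,0],
    [0,0,0,0,0,0,0],
    [0,0,0,0,0,0,0],
    [0,0,0,0,0,0,0],
    [0,0,0,0,0,0,0],
  ],
)

```text
clock: 10.75
eef_pos: [0.5748, 0.0927, 0.1129]
ee_rot: [-0.038, 0.931, 0.106, 0.348]
force: [0.0, 0.2, 0.6]
finger_gap: 0.294
gripper_force: 0.0
```

```bash
python3 - <<'E'
from wl import *
st();print(np.round(arm.observe()['qpos'],2),np.round(arm.observe()['torque'],2))
E
```

```text
t 10.75 p [0.5748 0.0927 0.1129] ax [[0.735, 0.224, 0.64], [0.171, -0.975, 0.144], [0.656, 0.003, -0.755]] F [0.  0.2 0.6] gap 0.294 gf 0.0
[ 0.06 -0.02 -0.25  2.34 -0.21  0.1  -1.33] [-0.19  0.66 -0.02]
```

Request:
arm_command(
  moves=[
    [0,0,0,0,0,0,0],
    [0,0,0,0,0,0,0],
    [0,0,0,0,0,0,0],
    [0,0,0,0,0,0,0],
    [0,0,0,0.3,0,-0.01,0],
    [0,0,0,0.5,0,-0.02,0],
    [0,0,0,0.5,0,-0.02,0],
    [0,0,0,0.5,0,-0.02,0],
  ],
)

```text
clock: 11.42
eef_pos: [0.5756, 0.0929, 0.1128]
ee_rot: [-0.037, 0.936, 0.107, 0.333]
force: [-35.0, -9.3, 0.5]
finger_gap: 0.22
gripper_force: 62.6
```

```bash
python3 - <<'E'
from wl import *
st();s=arm.observe();print(np.round(s['qpos'],3),np.round(s['torque'],2),np.round(s['joint_vel'],3))
K=cal('wrist');im,d=arm.capture('wrist');W=world(K,d);redfit(im,W)
cv2.imwrite('pics/w5.png',cv2.cvtColor(im,cv2.COLOR_RGB2BGR))
E
```

```text
t 11.42 p [0.5756 0.0929 0.1128] ax [[0.755, 0.224, 0.616], [0.175, -0.974, 0.141], [0.632, 0.001, -0.775]] F [-35.   -9.3   0.5] gap 0.22 gf 62.6
[ 0.068 -0.01  -0.261  2.318 -0.15   0.152 -1.397] [-1.72  5.71  0.01] [ 0.013  0.023 -0.014 -0.078  0.172  0.154 -0.174]
red 7275 [0.5761 0.0933 0.115 ] [0.741 0.178 0.647] yaw 0.236 el 0.704 ends [0.5445 0.0857 0.0874] [0.6012 0.0993 0.1369] -0.042661330887412176 0.03383587136525752
```

View pics/w5.png

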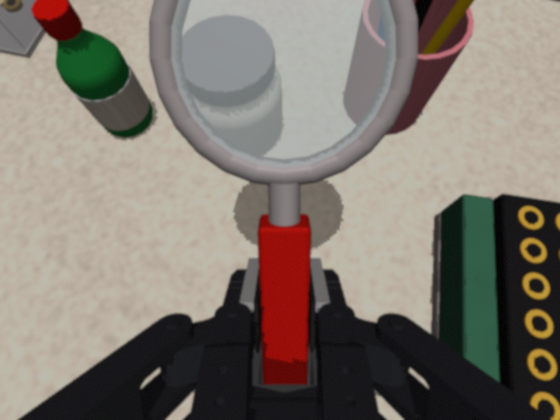

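The handle is well between the pads, with the neck at (285,200) and lens at (283,80). The arm sits at its wrist-bend limit, so the upward part of the pull is lost. I'll relax, open and regrasp steeper, within the allowed 20 degrees.

Request:
arm_command(
  moves=[
    [0,0,0,-0.9,0,0,0],
    [0,0,0,-0.7,0,0,0],
    [0,0,0,0,0,0,1],
    [0,0,0,0,0,0,1],
    [0,0,0,0,0,0,1],
    [0,-0.06,0,0,0,0,1],
    [0,-0.07,0,0,0,0,1],
    [0,-0.07,0,0,0,0,1],
  ],
)

```text
clock: 12.13
eef_pos: [0.5758, 0.0923, 0.1149]
ee_rot: [-0.026, 0.961, 0.109, 0.252]
force: [1.8, 0.1, -1.0]
finger_gap: 1.002
gripper_force: 0.0
```

```bash
python3 - <<'E'
from wl import *
print(np.round(arm.observe()['qpos'],2))
im,W=look(['handle_mid'],'w6');r=redfit(im,W)
s=arm.observe();q=q2R(s['ee_rot']);p=np.array(s['eef_pos']);print('tilt',np.degrees(np.arccos(-q.as_matrix()[2,2])),'handle in tool',q.inv().apply(P-p))
print('red in tool',[q.inv().apply(W[i,np.where(r[i])[0]].mean(0)-p).round(4).tolist() for i in range(0,420,16) if r[i].sum()>3])
E
```

```text
[ 0.08  0.03 -0.29  2.19  0.    0.41 -1.54]
t 12.13 p [0.5758 0.0923 0.1149] ax [[0.85, 0.223, 0.478], [0.197, -0.975, 0.105], [0.489, 0.004, -0.872]] F [ 1.8  0.1 -1. ] gap 1.002 gf 0.0
handle_mid 0.66 [298. 285.] [0.5788 0.093  0.1196] ray [0.5896, 0.0967, 0.2593] [-0.0783, -0.027, -1.0318]
handle_mid 0.37 [ 64. 281.] [0.6438 0.1095 0.1719] ray [0.5896, 0.0967, 0.2593] [0.5661, 0.1334, -0.91]
red 6247 [0.5773 0.0932 0.117 ] [0.739 0.172 0.651] yaw 0.228 el 0.709 ends [0.5436 0.0854 0.0873] [0.6008 0.0987 0.1377] -0.04555204177757963 0.03179496482533257
tilt 29.753102977381307 handle in tool [-0.00376799 -0.00045268  0.00858979]
red in tool [[0.0301, -0.0006, 0.0023], [0.0277, -0.0004, -0.0065], [0.021, -0.0005, -0.0059], [0.0135, 0.0, -0.0043], [0.0054, -0.0001, -0.0024], [-0.0031, -0.0001, -0.0007], [-0.0122, 0.0001, 0.0013], [-0.022, -0.0004, 0.0033], [-0.0325, -0.0001, 0.0055], [-0.044, -0.0001, 0.008]]
```

Request:
arm_command(
  moves=[
    [0,0,0,0,0,0.1,0],
    [0,0,0,0,0,0,0],
    [0,0,0,0,0,0,0],
    [0,0,0,0,0,0,0],
    [0,0,0,0,0,0,0],
    [0,0,0,0,0,0,0],
    [0,0,0,0,0,0,0],
    [0,0,0,0,0,0,0],
  ],
)

```text
clock: 12.9
eef_pos: [0.5757, 0.093, 0.1133]
ee_rot: [-0.027, 0.961, 0.11, 0.253]
force: [-3.4, -0.1, 1.7]
finger_gap: 0.22
gripper_force: 60.1
```

Request:
arm_command(
  moves=[
    [0,0,0,0.2,0,-0.05,0],
    [0,0,0,0.3,0,-0.08,0],
    [0,0,0,0.5,0,-0.13,0],
    [0,0,0,0.5,0,-0.13,0],
    [0,0,0,0,0,0,0],
    [0,0,0,0,0,0,0],
    [0,0,0,0,0,0,0],
    [0,0,0,0,0,0,0],
  ],
)

```text
clock: 13.57
eef_pos: [0.5872, 0.0955, 0.1246]
ee_rot: [-0.027, 0.961, 0.109, 0.253]
force: [-0.1, -0.1, -1.1]
finger_gap: 0.222
gripper_force: 59.5
```

```bash
python3 - <<'E'
from wl import *
st();s=arm.observe();print(np.round(s['qpos'],3),np.round(s['torque'],2))
K=cal('wrist');im,d=arm.capture('wrist');W=world(K,d);redfit(im,W)
E
```

```text
t 13.57 p [0.5872 0.0955 0.1246] ax [[0.848, 0.224, 0.481], [0.196, -0.975, 0.107], [0.493, 0.003, -0.87]] F [-0.1 -0.1 -1.1] gap 0.222 gf 59.5
[ 0.081  0.04  -0.284  2.158  0.005  0.43  -1.548] [-0.19  0.72  0.01]
red 7111 [0.5852 0.0953 0.125 ] [0.735 0.173 0.656] yaw 0.231 el 0.716 ends [0.5436 0.0855 0.0878] [0.6123 0.1017 0.1491] -0.05670370991398043 0.036799374050416486
```

Request:
arm_command(
  moves=[
    [0,0,0,0.5,0,-0.13,0],
    [0,0,0,0.8,0,-0.21,0],
    [0,0,0,0.8,0,-0.21,0],
    [0,0,0,0.8,0,-0.21,0],
    [0,0,0,0.8,0,-0.21,0],
    [0,0,0,0.8,0,-0.21,0],
    [0,0,0,0.8,0,-0.21,0],
    [0,0,0,0.8,0,-0.21,0],
  ],
)

```text
clock: 14.28
eef_pos: [0.6318, 0.1059, 0.1691]
ee_rot: [-0.027, 0.961, 0.109, 0.253]
force: [-0.5, 0.2, -1.6]
finger_gap: 0.221
gripper_force: 59.5
```

Request:
arm_command(
  moves=[
    [0,0,0,0.8,0,-0.4,0],
    [0,0,0,0.8,0,-0.6,0],
    [0,0,0,0.8,0,-1,0],
    [0,0,0,0.8,0,-1.3,0],
    [0,0,0,0.5,0,-1.5,0],
    [0,0,0,0,0,-0.8,0],
    [0,0,0,0,0,0,0],
    [0,0,0,0,0,0,0],
  ],
)

```text
clock: 14.95
eef_pos: [0.6354, 0.1069, 0.2355]
ee_rot: [-0.027, 0.961, 0.109, 0.253]
force: [-0.6, 0.4, -2.4]
finger_gap: 0.224
gripper_force: 59.5
```

```bash
python3 - <<'E'
from wl import *
s=arm.observe();print(np.round(s['qpos'],3))
im,W=look(['lens','handle_mid'],'w7')
q=q2R(s['ee_rot']);p=np.array(s['eef_pos']);
for f in('w7',):
    hsv=cv2.cvtColor(im,cv2.COLOR_RGB2HSV);H,S=[hsv[...,i].astype(int) for i in range(2)]
    T=((W-p)@q.as_matrix());r=((H<8)|(H>172))&(S>140)&(abs(T[...,1])<.015)&(abs(T[...,2])<.06)&(abs(T[...,0])<.07)
    for i in range(0,420,20):
        j=np.where(r[i])[0]
        if len(j)>3: print(T[i,j].mean(0).round(4))
    l=(T[...,0]>.04)&(T[...,0]<.15)&(abs(T[...,1])<.05)&(T[...,2]>-.08)&(T[...,2]<.03);L=T[l];c=L.mean(0);v=np.linalg.svd(L-c,full_matrices=False)[2]
    print('lens in tool',l.sum(),L.min(0),L.max(0),c,v[2])
cv2.imwrite('pics/w7.png',cv2.cvtColor(im,cv2.COLOR_RGB2BGR))
E
```

```text
[ 0.076  0.015 -0.282  1.936 -0.005  0.676 -1.545]
t 14.95 p [0.6354 0.1069 0.2355] ax [[0.848, 0.224, 0.481], [0.196, -0.975, 0.107], [0.492, 0.004, -0.87]] F [-0.6  0.4 -2.4] gap 0.224 gf 59.5
lens 0.76 [ 58. 284.] [0.7032 0.1231 0.296 ] ray [0.6488, 0.111, 0.3801] [0.5866, 0.1323, -0.9049]
handle_mid 0.94 [297. 285.] [0.6389 0.1077 0.2406] ray [0.6488, 0.111, 0.3801] [-0.0734, -0.0252, -1.0318]
[ 0.0356 -0.0004  0.0027]
[ 0.0324 -0.0002 -0.0082]
[ 0.0239 -0.0004 -0.0068]
[ 0.0144 -0.0004 -0.0047]
[ 0.0044 -0.0002 -0.003 ]
[-0.0067 -0.0001 -0.0007]
[-0.0191 -0.0001  0.0023]
[-0.0324 -0.0001  0.0052]
[-0.0472 -0.0001  0.0084]
lens in tool 50840 [ 0.04000996 -0.04356319 -0.02290506] [ 0.10421225  0.0430669  -0.0025296 ] [ 0.08241839 -0.00032037 -0.0156435 ] [-2.05180484e-01 -1.06329791e-04 -9.78724148e-01]
```

View pics/w7.png

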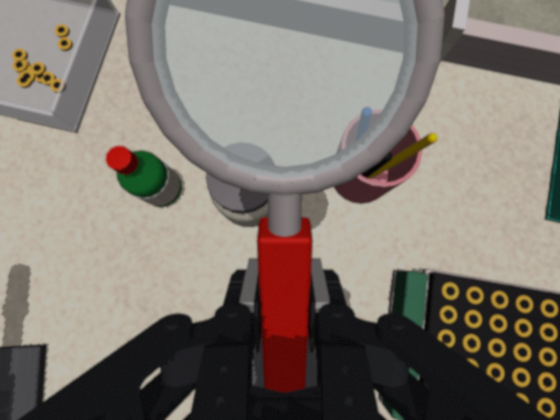

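The magnifier is clear: handle between the pads at (285,300), lens upper centre, holder empty below. Next I turn it flat high above the carrier.

```bash
cat >> h.py <<'E'
LT=np.array([.091,0,-.012]);C=np.array([.618,-.101,.154])
E
python3 - <<'E'
from h import *
Rf=grasp(0.0,-.218);t=C+[0,0,.12]-Rf.apply(LT);print(t);plan(t,Rf,14,0)
E
```

```text
[ 0.52655846 -0.101       0.28196526]
[-0.0022,-0.052,0.0163,-0.78,1.27,-0.83,0],
[-0.0022,-0.052,0.0163,-0.8,1.29,-0.78,0],
[-0.0022,-0.052,0.0163,-0.82,1.3,-0.74,0],
[-0.0022,-0.052,0.0163,-0.84,1.32,-0.69,0],
[-0.0022,-0.052,0.0163,-0.85,1.33,-0.65,0],
[-0.0022,-0.052,0.0163,-0.86,1.35,-0.6,0],
[-0.0022,-0.052,0.0163,-0.87,1.37,-0.55,0],
[-0.0022,-0.052,0.0163,-0.87,1.38,-0.5,0],
[-0.0022,-0.052,0.0163,-0.87,1.4,-0.46,0],
[-0.0022,-0.052,0.0163,-0.87,1.41,-0.41,0],
[-0.0022,-0.052,0.0163,-0.87,1.43,-0.36,0],
[-0.0022,-0.052,0.0163,-0.86,1.44,-0.31,0],
[-0.0022,-0.052,0.0163,-0.86,1.46,-0.26,0],
[-0.0022,-0.052,0.0163,-0.84,1.47,-0.21,0],
```

Request:
arm_command(
  moves=[
    [-0.0022,-0.052,0.0163,-0.8,1.25,-0.85,0],
    [-0.0022,-0.052,0.0163,-0.8,1.3,-0.8,0],
    [-0.0022,-0.052,0.0163,-0.8,1.3,-0.75,0],
    [-0.0022,-0.052,0.0163,-0.85,1.3,-0.7,0],
    [-0.0022,-0.052,0.0163,-0.85,1.35,-0.65,0],
    [-0.0022,-0.052,0.0163,-0.85,1.35,-0.6,0],
    [-0.0022,-0.052,0.0163,-0.85,1.35,-0.55,0],
    [-0.0022,-0.052,0.0163,-0.85,1.4,-0.5,0],
  ],
)

```text
clock: 15.77
eef_pos: [0.5733, -0.0122, 0.2625]
ee_rot: [-0.012, 0.998, 0.048, 0.046]
force: [0.4, 0.3, -0.8]
finger_gap: 0.222
gripper_force: 59.5
```

Request:
arm_command(
  moves=[
    [-0.0022,-0.052,0.0163,-0.85,1.4,-0.45,0],
    [-0.0022,-0.052,0.0163,-0.85,1.4,-0.4,0],
    [-0.0022,-0.052,0.0163,-0.85,1.45,-0.35,0],
    [-0.0022,-0.052,0.0163,-0.85,1.45,-0.3,0],
    [-0.0022,-0.052,0.0163,-0.85,1.45,-0.25,0],
    [-0.0022,-0.052,0.0163,-0.85,1.45,-0.2,0],
    [0,0,0,0,0,0,0],
    [0,0,0,0,0,0,0],
  ],
)

```text
clock: 16.43
eef_pos: [0.5286, -0.1009, 0.2819]
ee_rot: [-0.0, 0.994, -0.0, -0.108]
force: [-1.2, 0.7, -1.9]
finger_gap: 0.22
gripper_force: 59.5
```

```bash
cat > chk.py <<'E'
from wl import *
s=arm.observe();st();q=q2R(s['ee_rot']);p=np.array(s['eef_pos'])
im,W=look(['lens'],'w8');T=(W-p)@q.as_matrix()
l=(T[...,0]>.045)&(T[...,0]<.15)&(abs(T[...,1])<.05)&(T[...,2]>-.06)&(T[...,2]<.03);L=W[l];c=L.mean(0);v=np.linalg.svd(L-c,full_matrices=False)[2][2];print('normal',v.round(3),'lens pred',(p+q.apply(LT)).round(4))
import sys
for cam in('top','scene'):
    im,d=arm.capture(cam);K=cal(cam);W=world(K,d);np.savez('e_'+cam+'.npz',im=im,d=d)
    for n in('lens','carrier_mid','carrier_grip'):
        for r in arm.landmark_of(n,cam)[:1]:
            i,j=np.round(r['centre']).astype(int);print(cam,n,round(r['p'],2),r['centre'],W[i,j].round(4))
    l=(abs(W[...,0]-.62)<.07)&(abs(W[...,1]+.1)<.07)&(W[...,2]>.125)&(W[...,2]<.32)
    if l.sum()>50:print(cam,'lens cloud',l.sum(),W[l].min(0).round(3),W[l].max(0).round(3),W[l].mean(0).round(3))
    cv2.imwrite('pics/e_%s_%s.png'%(cam,sys.argv[1]),cv2.cvtColor(im,cv2.COLOR_RGB2BGR))
E
python3 chk.py a; python3 - <<'E'
from h import *
Rf=grasp(0.0,-.218);t=C-Rf.apply(LT);plan(t,Rf,8,0)
E
```

```text
t 16.43 p [ 0.5286 -0.1009  0.2819] ax [[0.977, -0.001, -0.214], [-0.0, -1.0, 0.001], [-0.214, -0.001, -0.977]] F [-1.2  0.7 -1.9] gap 0.22 gf 59.5
t 16.43 p [ 0.5286 -0.1009  0.2819] ax [[0.977, -0.001, -0.214], [-0.0, -1.0, 0.001], [-0.214, -0.001, -0.977]] F [-1.2  0.7 -1.9] gap 0.22 gf 59.5
lens 0.84 [ 58. 282.] [ 0.6197 -0.1002  0.2791] ray [0.6344, -0.1007, 0.3799] [-0.1565, 0.0068, -1.0749]
normal [0.009 0.    1.   ] lens pred [ 0.62   -0.101   0.2741]
top carrier_mid 0.5 [235.0, 233.3] [0.5156 0.0836 0.0665]
scene lens 0.73 [171.7, 261.2] [ 0.6176 -0.0953  0.2774]
scene carrier_mid 0.57 [242.4, 264.4] [ 0.6189 -0.0918  0.0509]
scene carrier_grip 0.95 [217.1, 276.3] [ 0.5182 -0.0999  0.0732]
scene lens cloud 540 [ 0.55  -0.144  0.268] [ 0.666 -0.052  0.32 ] [ 0.617 -0.096  0.279]
[0,-0.0003,0.0001,0.31,0.01,1.49,0],
[0,-0.0003,0.0001,0.31,0.01,1.49,0],
[0,-0.0003,0.0001,0.31,0.01,1.49,0],
[0,-0.0003,0.0001,0.31,0.01,1.48,0],
[0,-0.0003,0.0001,0.31,0.01,1.48,0],
[0,-0.0003,0.0001,0.31,0.01,1.48,0],
[0,-0.0003,0.0001,0.31,0.01,1.48,0],
[0,-0.0003,0.0001,0.31,0.01,1.48,0],
```

Lens is flat and centred, so I descend.

Request:
arm_command(
  moves=[
    [0,0,0,0.3,0,1.3,0],
    [0,0,0,0.3,0,1.5,0],
    [0,0,0,0.3,0,1.5,0],
    [0,0,0,0.3,0,1.5,0],
    [0,0,0,0.3,0,1.5,0],
    [0,0,0,0.3,0,1.5,0],
    [0,0,0,0.3,0,1.5,0],
    [0,0,0,0.3,0,1.2,0],
  ],
)

```text
clock: 17.6
eef_pos: [0.5265, -0.1005, 0.1645]
ee_rot: [-0.0, 0.994, 0.0, -0.108]
force: [-0.0, -0.2, -1.7]
finger_gap: 0.225
gripper_force: 59.5
```

Request:
arm_command(
  moves=[
    [0,0,0,0,0,0,0],
    [0,0,0,0,0,0,0],
    [0,0,0,0,0,0,0],
    [0,0,0,0,0,0,0],
    [0,0,0,0,0,0,0],
    [0,0,0,0,0,0,0],
    [0,0,0,0,0,0,0],
    [0,0,0,0,0,0,0],
  ],
)

```text
clock: 18.27
eef_pos: [0.527, -0.1006, 0.1659]
ee_rot: [0.0, 0.994, 0.0, -0.108]
force: [0.3, -1.2, -1.8]
finger_gap: 0.225
gripper_force: 59.5
```

```bash
python3 chk.py b
```

```text
t 18.27 p [ 0.527  -0.1006  0.1659] ax [[0.977, 0.001, -0.214], [0.001, -1.0, -0.0], [-0.214, 0.0, -0.977]] F [ 0.3 -1.2 -1.8] gap 0.225 gf 59.5
t 18.27 p [ 0.527  -0.1006  0.1659] ax [[0.977, 0.001, -0.214], [0.001, -1.0, -0.0], [-0.214, 0.0, -0.977]] F [ 0.3 -1.2 -1.8] gap 0.225 gf 59.5
lens 0.83 [ 60. 284.] [ 0.6176 -0.1004  0.1629] ray [0.6328, -0.1003, 0.264] [-0.1615, -0.0009, -1.0717]
normal [0.009 0.001 1.   ] lens pred [ 0.6184 -0.1006  0.1581]
top carrier_grip 0.41 [148.7, 243.6] [0.7385 0.0472 0.0891]
scene lens 0.76 [205.9, 260.5] [ 0.6072 -0.1069  0.1623]
scene carrier_mid 0.86 [241.5, 262.0] [ 0.6206 -0.0974  0.0504]
scene carrier_grip 0.6 [217.2, 274.2] [ 0.5209 -0.1053  0.0734]
scene lens cloud 1272 [ 0.55  -0.164  0.152] [ 0.664 -0.035  0.32 ] [ 0.59  -0.093  0.224]
```

View pics/e_scene_b.png

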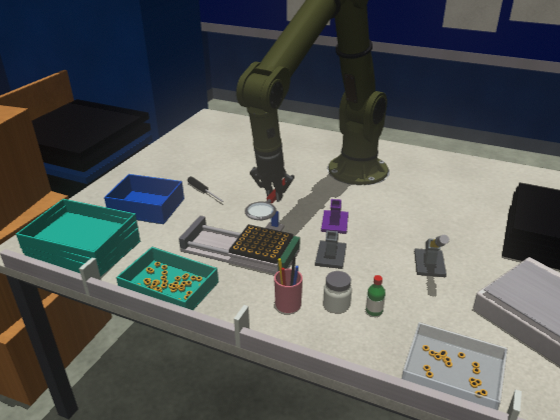

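The scene shows the flat lens at (261,210) held over the carrier at (262,242), which is home. The gauge (432,250) and bystanders are undisturbed, so I hand in.

```bash
python3 -c "
from station import arm
print(arm.sign_off())"
```

```text
the job is handed in; nothing more can be done
None
```

The job is handed in: the carrier is home against the green block and the magnifier is held still with its lens flat, centred over the carrier about 105 mm above the rings by my last measurement; the sign-off returned no verdict.

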